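# Close the hand mould, draw-latch it and stroke its purge plunger

### The job

The little aluminium hand mould on the green mat already holds its wooden pattern: push its sliding half shut against the fixed half, fold the claw of the draw latch over so that it hooks behind the keeper on the sliding half, and swing the latch lever back and fully down over centre so that the mould is drawn tight. Then press the purge plunger on the fixed half all the way down, past its soft first stop to the stiffer second stop, and let it come back up. Leave the mould latched and the other things on the table where they are.

Things in the scene. Friction and masses are not known exactly. Their poses are not given: they have to be found in the camera images.
- mould: Fixed part of the hand mould, standing firm on the green mat on the left (underside at z = 0.010): dark base plate 154x94x10 mm, aluminium fixed half 66x84 mm on its right end, top 50 mm up. Origin on its underside under the parting line, mid width; x along the slide to the robot's left, y towards the robot, z up. Latch centre line at y = +15, plunger at x -30, y -26 mm. Heights below are in this frame.
- half (a joint): How far the sliding half (60x82 mm, top 50 mm up) stands open along mould +x: 0 = shut against the fixed half, 0.022 m = fully open. It slides with about 1.5 N of friction and stays where it is left.
- half_post (a point): Centre of the top of the black round-headed post on the sliding half (head 18 mm across, 12 mm tall; whole post 38 mm tall; stem 12 mm across; top 88 mm up). Push it along mould x to move the half; with the half shut it stands at x = 30, y = -28 mm of the mould.
- lever (a joint): Latch lever angle: 0 = flat and shut, handle towards mould -x; 1.57 = handle upright; 1.85 = stop, leaning towards the keeper. Light friction holds it anywhere while the latch is slack. Just before 0 it passes dead centre, where the sprung claw pulls it onto its stop (5 N at the pad gets it there).
- lever_pivot (a point): The lever's pivot, on the mould at x = -20, y = 15, z = 62 mm; its axis runs along mould y.
- lever_pad (a point): Ribbed pad near the lever's free end, 41 mm from the pivot, on the face that is uppermost when shut and looks to the keeper (+x) while upright; the face is 6 mm off the line through the pivot along the lever. Lever 20 to 24 mm wide (along mould y), 5 to 7 mm thick, its end 48 mm from the pivot.
- claw_pivot (a point): Pin about which the claw swings (axis along mould y), carried by the lever 14 mm from the lever pivot: it moves back along mould -x by about 12 mm as the lever is swung shut, which draws the mould tight.
- claw_lip (a point): Centre of the claw's lip, a cross bar 6 mm thick, 34 mm wide (along mould y), joining two side arms 64 mm from the claw pivot. Over it is the claw's flat plate, 18 mm long (14 mm before the lip to 4 mm beyond) and 42 mm wide; its outer face, 12 mm from the line pivot-lip, looks along mould -x while the claw stands up, and up when it lies on the keeper.
- claw (a joint): Claw angle relative to the lever. Elevation of the claw above mould +x = claw - lever: at the start 1.7 to 2.0, folded back past upright against a stop. It swings freely, stays back by its weight and drops towards the keeper once pushed forward past upright. About -0.25 when hooked with the lever still up, 0 when latched.
- keeper_seat (a point): Where the centre of the lip bar sits when latched, 59 mm up, just beyond (+x of) the keeper, a steel lip 22 mm wide, 5 mm thick, rising to 65 mm, leaning away from the latch. It rides on the sliding half. With the half shut and the lever up the lip bar comes down 5 to 10 mm beyond this point, so the half may stand up to 3 mm open and still be hooked.
- plunger_top (a point): Centre of the top of the plunger's black cap (24 mm across, 92 mm up; pressed straight down). Whole stroke 12 mm.
- plunger (a joint): Soft first stroke of the plunger: 0 up, 0.007 m at the first stop (1.5 to 4 N). Springs back.
- sleeve (a joint): Second stroke, in which the steel sleeve under the cap gives way: 0 up, 0.005 m at the second stop (6.5 to 11 N). Springs back.
- sanding_block: Bystander, not to be moved: wooden sanding block, 46x80x28 mm; origin at the centre of its underside.
- clear_tape: Bystander, not to be moved: roll of pale tape lying flat, 60 mm across, 19 mm high; origin at the centre of its underside.
- gold_jar: Bystander, not to be moved: small lidded jar, 42 mm across, 46 mm high, on the mat beyond the fixed pile of boards (60 mm high, x 0.42 to 0.52, y 0.25 to 0.36) that lies just behind the mould; origin at the centre of its underside.
- white_mug: Bystander, not to be moved: plain white mug without handle, 72 mm across, 82 mm high; origin at the centre of its underside.
- whet_stone: Bystander, not to be moved: grey-brown whetstone, 40x120x22 mm, on the right-hand table before the tall chest of drawers (fixed, 0.6 m high, its front at x = 0.52, from y = -0.35 to the right; the arm starts beside it); origin at the centre of its underside.
- tub: Bystander, not to be moved: lidded plastic tub, 77 mm across, 57 mm high; origin at the centre of its underside.

How it is judged (in metres and radians):
On the way, in this order (a step that is already met when the one before it is completed fails the run):
1. the sliding half is pushed shut, less than 3 mm open (value of joint half below 0.003 m), for 0.1 s.
2. with the lever still up, the claw's lip bar lies down behind the keeper (x of claw_lip in the frame of keeper_seat between -0.003 and 0.016 m and z of claw_lip in the frame of keeper_seat between -0.006 and 0.0035 m and value of joint lever above 0.6 rad), for 0.15 s.
3. the lever is down past centre on its stop, the claw hooked and the half drawn tight (x of claw_lip in the frame of keeper_seat between -0.003 and 0.0035 m and z of claw_lip in the frame of keeper_seat between -0.006 and 0.0035 m and value of joint lever below 0.08 rad and value of joint half below 0.0015 m), for 0.2 s.
4. the plunger is pressed through its first stop to the second stop (value of joint plunger above 0.0062 m and value of joint sleeve above 0.004 m), for 0.1 s.
At the end, for the whole second after the job is handed in: The half is under 1.5 mm open, the claw's lip bar sits behind the keeper (-3 to +3.5 mm from its seat along the slide, -6 to +3.5 mm in height), the lever is down past centre (under 0.08 rad from its stop) and the plunger is back up (both strokes under 1 mm) (all of step 3 and value of joint each of plunger, sleeve below 0.001 m); the robot touches nothing.
It fails at once if a bystander (sanding block, tape roll, small jar, mug, whetstone or tub) is moved more than 30 mm (distance of any of sanding_block, clear_tape, gold_jar, white_mug, whet_stone, tub from where it was at the start of the episode above 0.03 m).
It also fails if it takes over 51 s, if anything falls off the work surface, if the arm or the gripper's body presses on something with over 40 N, if the wrist force passes 120 N, or if a joint passes its speed limit or range.

### The arm

A 6-joint arm with a two-finger parallel gripper is mounted at the origin on a cart in front of the work surface, level with it; the furniture and walls round the work are solid. World frame = base frame: x ahead of the robot, y to its left, z up, the work surface at z = 0. Lengths are in mm, angles in rad, forces in N, time in s.
With the tool pointing down it reaches from about 325 to 900 mm from the base axis. Payload 6.1 kg.
Tool frame: the origin (TCP) lies at the very end of the fingers, on their centre line; the grasp point (between the pads) lies 19 mm behind it; y points along the fingers, z is the direction in which the jaws open and shut, and the axes are right-handed (so a half turn about y gives the same grasp; the last joint's range is limited). The gripper opens to 85 mm and grips with 20 to 120 N. Pads are 22 mm wide; open, the fingers measure 114 mm over their backs; the gripper's body (76 mm by 85 mm) begins 54 mm behind the grasp point. The pads swing forward as they close: fully open they stand 13 mm farther back than shut.
Start: joints at [1.045, 0.22, 1.526, -0, 1.395, -0.126], TCP at [243.269, 575.705, 231.3] pointing down, gripper open.
Joint ranges: [-2.98, 2.98], [-0.91, 2.08], [0.09, 2.57], [-1.24, 4.39], [0.2, 2.65], [-2.68, 2.68]. Speed limits (rad/s): [2.57, 2.57, 3.01, 3.14, 3.14, 3.14].

### API

Orientations are given as [roll, pitch, yaw] about the fixed x, y, z axes, in that order (R = Rz(yaw) Ry(pitch) Rx(roll)).
In Python, from workcell import arm, eyes gives the robot as it stands.
- The arm moves only by the tool drive_tool, never from a script. Its arguments are lists of equal length, an entry for each row: "delta_pos": the shift along the world's x, y, z in cm, a list of three; "rot": the turn, a rotation vector about the world's x, y, z in rad, a list of three. In form: {"delta_pos": [[tx, ty, tz], ...], "rot": [[rx, ry, rz], ...]}. A call has 1 to 5 rows; each row is the pose to reach, as a shift and turn from the pose commanded when the call began; what a row does not reach only later rows make up. A row lasts 1/8 s, in which the tool goes at most 62.5 mm and 10.7 degrees, less where a joint would pass 70% of its speed; a pose out of reach is approached as far as the arm can. A call with a gripper value outside its range is refused whole. "jaw" is the opening, from 0 (shut) to 1 (fully open), set as the call begins (left out, the last holds). The fingers move at their own pace and stop on an object; "force" is the grip in N (left out, the last holds). Time passes only in rows, so rows that repeat a pose let the fingers close. It gives the time, the measured TCP pose, the force and the opening at its end, in the units of the state.
- arm.observe(): the state, without advancing time (a new reading comes with each control period).
- eyes.grab_frame(name): name is "scene" or "top"; returns (picture, depth): 480x640x3 uint8, blue, green, red; 480x640 float32, mm along the optical axis (not along the pixel's ray), 0 where there is no reading.
- eyes.get_calibration(name): a dict with "fovy" (degrees; the focal length in pixels is half the picture's height over the tangent of half this angle, whatever the lens; pixels are square), "cx", "cy" (the principal point, pixels), "world_from_camera" (4x4, takes a point from camera to world coordinates). Camera axes: x right, y up, looking along -z (the intrinsics and any distortion apply to the point x, -y, -z); pixel columns grow to the right and rows downward; lengths in mm; the calibration is good to about 2 mm. A picture is of the moment at which its call begins. get_calibration takes no time and is no camera call.
- arm.finish_job(): hands the job in, once; it reports no verdict.
The state is a dict: "time_s": time; "joint_pos": joint angles; "joint_velocities": joint speeds; "tau": joint torques, N m; "eef_pos": TCP position; "orientation": TCP orientation; "wrist_force": force on the tool from outside, world axes, zero at the start; "torque": the same for the moment, N m; "grip_width": opening from 0.0 (shut) to 1.0 (fully open).
Only numpy, scipy, OpenCV 4.12 (cv2) and the standard library are available. Lean on these libraries where they do the work, as an engineer would, in place of code of your own. Each camera call takes 0.05 s, during which the arm holds its last target. There are 200 camera calls.

## Working session

There is one attempt and no reset: what is moved stays moved. The work goes in short steps, Python scripts to look and compute and a tool call to move; the robot and the scene stay as the last step left them, time stands still between calls to the robot, and variables do not carry over. Pictures are saved under pics/ and viewed, about 8 in all and at most 12, crops included, and the job is handed in when it is done.

Besides the shell and the picture viewer there is one more tool, called after "Request:" as name(argument=value, ...) on one line, values as JSON. drive_tool: Moves the arm, as the interface text tells. Its arguments: {"type":"object","properties":{"delta_pos":{"type":"array"},"rot":{"type":"array"},"jaw":{"type":"number"},"force":{"type":"number"}},"required":["delta_pos","rot"]}

```bash
mkdir -p pics
cat > h.py <<'E'
import numpy as np, cv2
from workcell import arm, eyes
def K(n):
    c=eyes.get_calibration(n); f=240/np.tan(np.radians(c['fovy'])/2); return c,f,np.array(c['world_from_camera'])
def unproj(n,d,u,v):
    c,f,T=K(n); z=d[int(v),int(u)]
    return (T@np.array([(u-c['cx'])/f*z,-(v-c['cy'])/f*z,-z,1]))[:3]
def plane(n,u,v,h):
    c,f,T=K(n); r=T[:3,:3]@np.array([(u-c['cx'])/f,-(v-c['cy'])/f,-1]); o=T[:3,3]
    return o+r*(h-o[2])/r[2]
def cloud(n,d):
    c,f,T=K(n); v,u=np.mgrid[:480,:640]
    P=np.stack([(u-c['cx'])/f*d,-(v-c['cy'])/f*d,-d],-1)
    return P@T[:3,:3].T+T[:3,3]
def proj(n,p):
    c,f,T=K(n); q=np.linalg.inv(T)@np.append(p,1); return c['cx']-f*q[0]/q[2], c['cy']+f*q[1]/q[2]
def snap(n,tag):
    p,d=eyes.grab_frame(n); cv2.imwrite(f'pics/{tag}.png',p); np.save(f'pics/{tag}.npy',d); return p,d
E
python3 - <<'E'
from h import *
print(arm.observe())
for n in('scene','top'):
    c=eyes.get_calibration(n);print(n,c); snap(n,n+'0')
E
```

```text
{'time_s': 0.0, 'joint_pos': array([ 1.04487796e+00,  2.21243374e-01,  1.52767105e+00, -9.15723021e-06,
        1.39468365e+00, -1.26100276e-01]), 'joint_velocities': array([-0.00168019, -0.00030796,  0.00034399,  0.00136843, -0.00042131,
        0.00055181]), 'tau': array([-2.88134634e-04, -4.96886230e+01, -3.89401639e+01, -2.74395215e-04,
        1.11927657e-02,  2.85496145e-05]), 'eef_pos': array([242.96965007, 575.15580963, 230.15683332]), 'orientation': array([-1.57278696e+00,  2.43273740e-04, -3.99816720e-01]), 'wrist_force': array([-0.24632736, -0.94864627,  0.59114052]), 'torque': array([ 0.04403629,  0.03490675, -0.03459848]), 'grip_width': 0.9972897286297054}
scene {'fovy': 42.99390115117472, 'cx': 313.8669873005377, 'cy': 237.07343771537012, 'world_from_camera': array([[ 4.92269782e-01,  4.41268186e-01, -7.50301839e-01,
        -6.92267428e+02],
       [-8.70122141e-01,  2.26072076e-01, -4.37925652e-01,
        -7.32795051e+02],
       [-2.36203631e-02,  8.68431808e-01,  4.95245670e-01,
         9.00767149e+02],
       [ 0.00000000e+00,  0.00000000e+00,  0.00000000e+00,
         1.00000000e+00]])}
top {'fovy': 42.36884376966649, 'cx': 331.45700817087317, 'cy': 243.01319687456186, 'world_from_camera': array([[ 2.80851094e-02,  9.95490715e-01, -9.06060896e-02,
         3.88937829e+02],
       [-9.99585018e-01,  2.85496788e-02,  3.83512426e-03,
        -2.18424471e+01],
       [ 6.40460535e-03,  9.04607798e-02,  9.95879425e-01,
         1.68476806e+03],
       [ 0.00000000e+00,  0.00000000e+00,  0.00000000e+00,
         1.00000000e+00]])}
```

View pics/scene0.png

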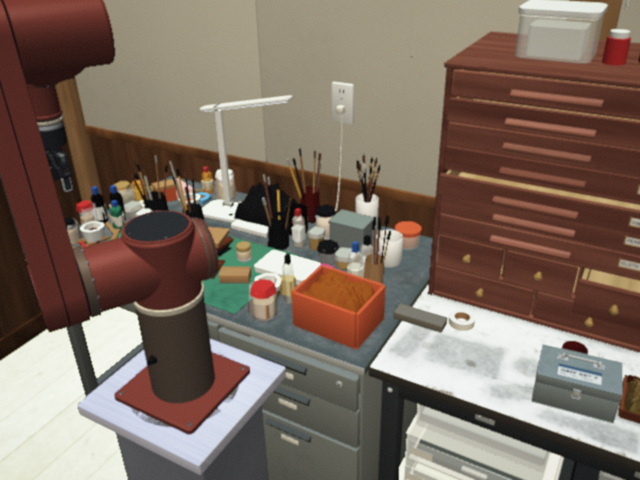

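View pics/top0.png

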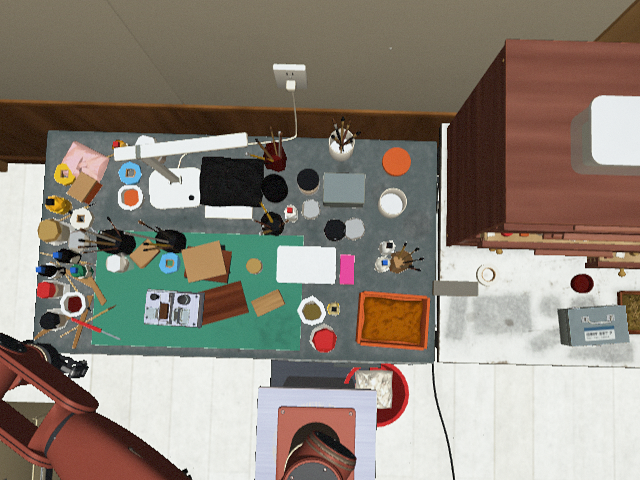

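Run:
```python
from h import *
p=cv2.imread('pics/top0.png');d=np.load('pics/top0.npy')
c=p[275:340,125:260]; cv2.imwrite('pics/crop0.png',cv2.resize(c,None,fx=5.9,fy=5.9,interpolation=cv2.INTER_CUBIC))
X=cloud('top',d)
np.set_printoptions(linewidth=260)
print('z');print(X[284:332,140:208:2,2][::2].astype(int))
for u,v in[(140,300),(205,300),(172,285),(172,330)]:print(u,v,X[v,u].round())
```

```text
z
[[   4    4    4    4    3   10    5    8   10    6    3    3    2    8    4    6    4    6    4    2    2    2    1    6    6   -1    0    5    5    2    6    4   10   -4]
 [   5   -5    7    4   -3    4    6   -2    6    0    0    3    3    0    4    4    5    6    3    2    4    0    1    2    0    0   -1    1   -2    0    5    0    3    4]
 [   9    7    2    8    2   11    9    7    8    1    0    2    3    0    3    4   -1    7    4    5    6    0   -1   -4    1 1684    1    6    5   -7    0    5    3    5]
 [   0    9    0    9   31   31   34   31   23   13   24   16    5   -6    0   -1    7    4    0    7    2    0    3   11    8    0    3   -1    7    7    3    3    4    6]
 [   3    0   -3   -2   62   61   59   60   59   56   26   18   22   22   26   26   23   29   23   25   15   23   30   20   15   21    8    5    4    6    8   13    2    8]
 [   3    2    0   60   65   62   93   99   90   60   56   60   61   58   58   46   29   18   58   55   63   57   63   58   60   62   43   17   23   25   18   22   17    5]
 [   5    5    4   64   57   94   94  105   97   68   64   6
[... 2454 characters left out ...]
  61  113  134  133   69  143   65   59   53   56   49   38   16   13   14   10]
 [  10    0    6    9    0    3    1    8    6    6    4    1    0    7    5    2   15   24   17   19   24   17   23   53   54   54   63   59   63   38   25    3    2    5]
 [   0    3   -1   -2   -2    6    2    3    6    3    4    3    3    2    3   -2    2    6    0    3    8   -1   -3   13    6    4    3   -2    1   18   19    0    2    3]
 [   4    0   -2    0    7   -4    6   -1    4    9    1    6   -2    4   -4    3    6    4    5    8    3    5    7    4   -3    3    1    7    9    2   12    0    1   15]]
140 300 [373. 484.   3.]
205 300 [378. 308.   9.]
172 285 [415. 398.  10.]
172 330 [295. 393.   6.]
```

View pics/crop0.png

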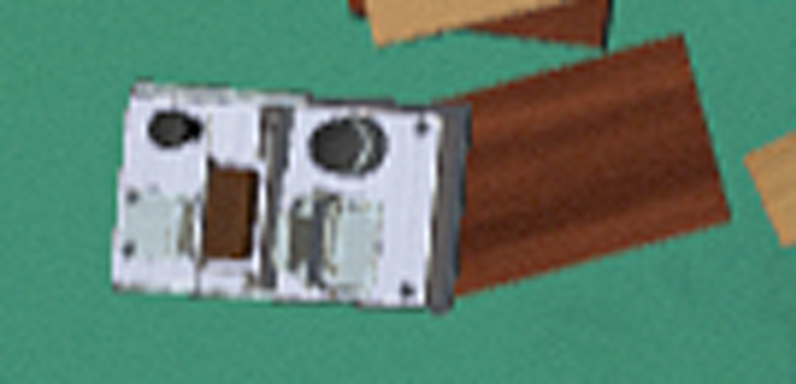

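Run:
```python
from h import *
p=cv2.imread('pics/top0.png');d=np.load('pics/top0.npy')
g=p.max(2).astype(int); X=cloud('top',d)
def blob(u0,u1,v0,v1,h,zm):
    s=3;c=cv2.resize(p[v0:v1,u0:u1],None,fx=8,fy=8,interpolation=cv2.INTER_CUBIC).max(2)
    m=(c<95).astype(np.uint8); n,l,st,ce=cv2.connectedComponentsWithStats(m)
    i=1+np.argmax(st[1:,4]); u=u0+(ce[i,0]+.5)/8-.5; v=v0+(ce[i,1]+.5)/8-.5
    x,y,w,hh,a=st[i]; print('blob',u,v,w/8,hh/8,a/64, plane('top',u,v,h).round(1), 'circumcentre bbox', plane('top',u0+(x+w/2)/8-.5,v0+(y+hh/2)/8-.5,h).round(1))
blob(146,162,290,302,98,0)
blob(174,194,291,308,102,0)
# white top of the body -> edges at z=60
m=((p.min(2)>150)&(X[...,2]>40)&(X[...,2]<170)).astype(np.uint8); m[:,:135]=0;m[:,215:]=0;m[:280]=0;m[335:]=0
pts=np.argwhere(m)[:,::-1]
r=cv2.minAreaRect(pts.astype(np.float32));print(r)
for q in cv2.boxPoints(r):print(q,plane('top',*q,60).round(1))
# height pts: lever, claw
for lo,hi in((95,99),):pass
W=X[280:335,135:215].reshape(-1,3)
for nm,a,b in(('claw',138,165),('lev',112,126)):
    s=W[(W[:,2]>a)&(W[:,2]<b)];print(nm,len(s),s.mean(0).round(1),s.min(0).round(1),s.max(0).round(1))
```

```text
blob 153.97762524084777 296.3930394990366 9.0 6.125 40.546875 [383.8 420.3  98. ] circumcentre bbox [383.7 419.6  98. ]
blob 181.58447164948453 299.24780927835053 9.0 9.125 60.625 [378.6 348.8 102. ] circumcentre bbox [378.7 349.  102. ]
((171.2715606689453, 308.697998046875), (53.64902877807617, 32.2749137878418), 4.085616588592529)
[143.36546 322.88327] [314.4 454.7  60. ]
[145.66496 290.6904 ] [397.9 453.4  60. ]
[199.17766 294.51273] [391.9 313.4  60. ]
[196.87816 326.7056 ] [308.4 315.4  60. ]
claw 99 [336.  328.1 147.4] [315.5 319.5 139.8] [355.3 337.8 159. ]
lev 38 [337.7 363.7 118.6] [316.5 342.2 112.4] [356.9 371.2 125.9]
```

Request:
drive_tool(delta_pos=[[4.7, -3.8, 0], [9.4, -7.6, 0], [14.2, -11.4, 0], [14.2, -11.4, -6], [14.2, -11.4, -12]], rot=[[0, 0, 0.12], [0, 0, 0.24], [0, 0, 0.356], [0, 0, 0.356], [0, 0, 0.356]], jaw=0, force=40)

```text
time_s: 0.72
eef_pos: [386.7, 461.2, 110.6]
orientation: [-1.569, -0.001, -0.046]
wrist_force: [-0.5, 0.1, 0.2]
grip_width: 0.003
```

Request:
drive_tool(delta_pos=[[0, 0, 0], [0, 0, -2.1], [0, 0, -2.1]], rot=[[0, 0, 0], [0, 0, 0], [0, 0, 0]])

```text
time_s: 1.1
eef_pos: [385.2, 462.1, 91.4]
orientation: [-1.571, 0.0, -0.043]
wrist_force: [0.0, -0.2, -0.4]
grip_width: 0.003
```

Run:
```python
from h import *
p,d=snap('scene','s1'); q,e=snap('top','t1')
u,v=proj('scene',np.array([353,380,60]));print(u,v)
u,v=int(u),int(v)
a=cv2.resize(p[max(0,v-60):v+50,max(0,u-70):u+70],(560,440),interpolation=cv2.INTER_CUBIC)
b=cv2.resize(q[270:340,125:215],(560,436),interpolation=cv2.INTER_CUBIC)
cv2.imwrite('pics/c1.png',cv2.resize(np.vstack([a,b]),(383,600)))
cv2.imwrite('pics/c1.png',np.hstack([cv2.resize(a,(400,314)),cv2.resize(b,(400,314))]))
```

```text
157.24230403569254 243.33105786218266
```

View pics/c1.png

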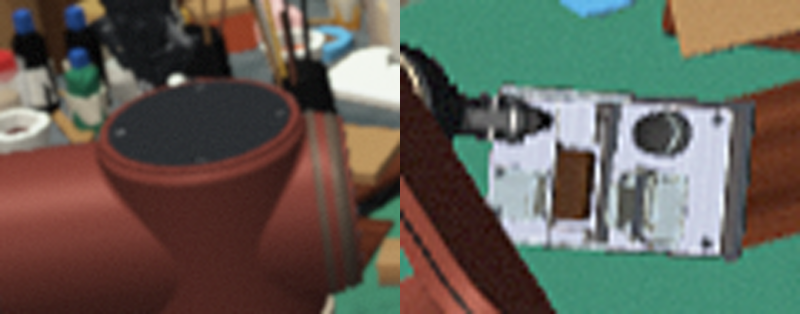

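Request:
drive_tool(delta_pos=[[0, -0.5, -0.2], [-0.05, -1.0, -0.2], [-0.05, -1.5, -0.2], [-0.1, -2.0, -0.2], [-0.1, -2.0, -0.2]], rot=[[0, 0, 0], [0, 0, 0], [0, 0, 0], [0, 0, 0], [0, 0, 0]])

```text
time_s: 1.82
eef_pos: [384.4, 441.3, 88.5]
orientation: [-1.571, -0.0, -0.044]
wrist_force: [0.6, -0.8, -0.6]
grip_width: -0.003
```

Request:
drive_tool(delta_pos=[[0, -0.4, 0], [0, -0.8, 0], [0, -0.8, 0]], rot=[[0, 0, 0], [0, 0, 0], [0, 0, 0]])

```text
time_s: 2.2
eef_pos: [384.3, 433.3, 88.3]
orientation: [-1.571, 0.0, -0.044]
wrist_force: [-0.3, 0.2, 0.6]
grip_width: 0.002
```

Request:
drive_tool(delta_pos=[[0, -0.4, 0], [0, -0.8, 0], [0, -0.8, 0]], rot=[[0, 0, 0], [0, 0, 0], [0, 0, 0]])

```text
time_s: 2.58
eef_pos: [384.6, 429.8, 89.5]
orientation: [-1.562, -0.002, -0.044]
wrist_force: [-1.0, 15.7, -3.0]
grip_width: -0.001
```

Request:
drive_tool(delta_pos=[[0, -0.3, 0], [0, -0.5, 0], [0, -0.5, 0]], rot=[[0, 0, 0], [0, 0, 0], [0, 0, 0]])

```text
time_s: 2.95
eef_pos: [384.9, 428.3, 90.6]
orientation: [-1.555, -0.004, -0.044]
wrist_force: [-1.3, 27.9, -5.4]
grip_width: 0.0
```

Request:
drive_tool(delta_pos=[[0, 2, 0], [0, 2, 5], [0, 2, 10], [-2.5, -3, 10.2], [-5, -8, 10.2]], rot=[[0, 0, 0], [0, 0, 0], [0, 0, 0], [0, 0, 0], [0, 0, 0]])

```text
time_s: 3.58
eef_pos: [334.2, 339.7, 191.1]
orientation: [-1.571, -0.002, -0.043]
wrist_force: [-0.5, -0.3, 0.5]
grip_width: -0.001
```

Request:
drive_tool(delta_pos=[[0, -3.8, 0], [0, -3.8, -3], [0, -3.8, -5.6], [0, -3.8, -5.6]], rot=[[0, 0, 0], [0, 0, 0], [0, 0, 0], [0, 0, 0]])

```text
time_s: 4.08
eef_pos: [332.7, 301.2, 132.3]
orientation: [-1.574, 0.004, -0.044]
wrist_force: [-0.6, -0.2, 0.7]
grip_width: 0.002
```

Run:
```python
from h import *
q,e=snap('top','t2'); print(arm.observe()['eef_pos'])
cv2.imwrite('pics/c2.png',cv2.resize(q[270:340,125:225],(700,490),interpolation=cv2.INTER_CUBIC))
```

```text
[333.67771824 302.03252713 133.80035691]
```

View pics/c2.png

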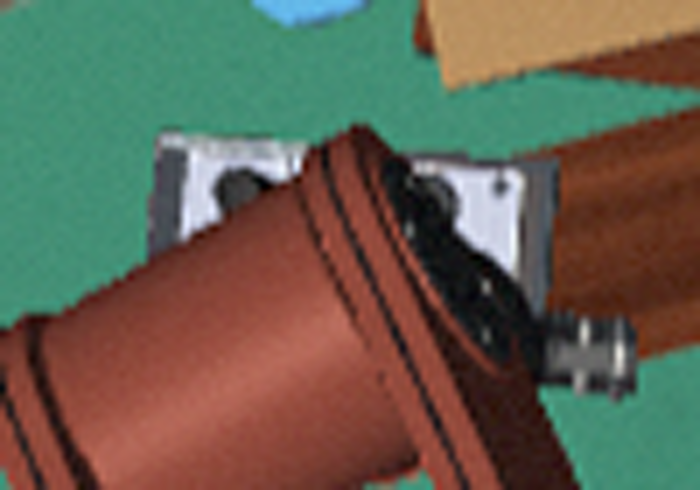

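Request:
drive_tool(delta_pos=[[0.05, 1.2, 0], [0.1, 2.2, 0], [0.15, 3.2, 0], [0.2, 4.2, 0]], rot=[[0, 0, 0], [0, 0, 0], [0, 0, 0], [0, 0, 0]])

```text
time_s: 4.62
eef_pos: [336.3, 345.8, 134.5]
orientation: [-1.571, -0.0, -0.043]
wrist_force: [0.6, 0.9, -0.3]
grip_width: -0.001
```

Request:
drive_tool(delta_pos=[[0.05, 0.8, 0], [0.1, 1.6, 0], [0.1, 2.2, 0], [0.1, 2.2, 0]], rot=[[0, 0, 0], [0, 0, 0], [0, 0, 0], [0, 0, 0]])

```text
time_s: 5.12
eef_pos: [337.2, 367.0, 134.3]
orientation: [-1.571, 0.0, -0.043]
wrist_force: [-0.4, 0.1, -0.3]
grip_width: -0.005
```

Request:
drive_tool(delta_pos=[[0, 0, 5], [2, 4, 6], [4, 8, 6], [6, 12, 6], [6, 12, 6]], rot=[[0, 0, 0], [0, 0, 0], [0, 0, 0], [0, 0, 0], [0, 0, 0]])

```text
time_s: 5.75
eef_pos: [397.8, 487.9, 193.0]
orientation: [-1.572, 0.001, -0.043]
wrist_force: [-0.2, -1.1, 0.2]
grip_width: -0.001
```

Run:
```python
from h import *
q,e=snap('top','t3'); print(arm.observe()['eef_pos'])
cv2.imwrite('pics/c3.png',cv2.resize(q[270:340,125:225],(700,490),interpolation=cv2.INTER_CUBIC))
X=cloud('top',e); O=np.array([353.5,380.5,10]); ex=np.array([.044,.999,0]);ey=np.array([-.999,.044,0])
W=X[275:340,130:215].reshape(-1,3); M=np.c_[(W-O)@ex,(W-O)@ey,W[:,2]-10]
for x in range(-66,72,6):
    s=M[(abs(M[:,0]-x)<3)&(abs(M[:,1]-15)<9)&(M[:,2]<150)];print(x,len(s),np.round(np.percentile(s[:,2],[10,50,90])) if len(s) else '')
```

```text
[397.16436303 486.67508856 193.11909643]
-66 38 [ 9. 31. 54.]
-60 17 [48. 50. 53.]
-54 15 [47. 51. 53.]
-48 18 [45. 52. 56.]
-42 15 [48. 52. 55.]
-36 19 [49. 54. 60.]
-30 14 [51. 55. 61.]
-24 33 [52. 68. 81.]
-18 36 [ 80.  96. 112.]
-12 13 [106. 108. 111.]
-6 2 [102. 103. 104.]
0 0 
6 13 [50. 53. 57.]
12 14 [46. 50. 54.]
18 16 [46. 51. 56.]
24 26 [45. 53. 66.]
30 26 [63. 68. 77.]
36 12 [70. 73. 75.]
42 18 [64. 69. 77.]
48 6 [59. 61. 64.]
54 13 [50. 55. 59.]
60 5 [50. 50. 52.]
66 0
```

View pics/c3.png

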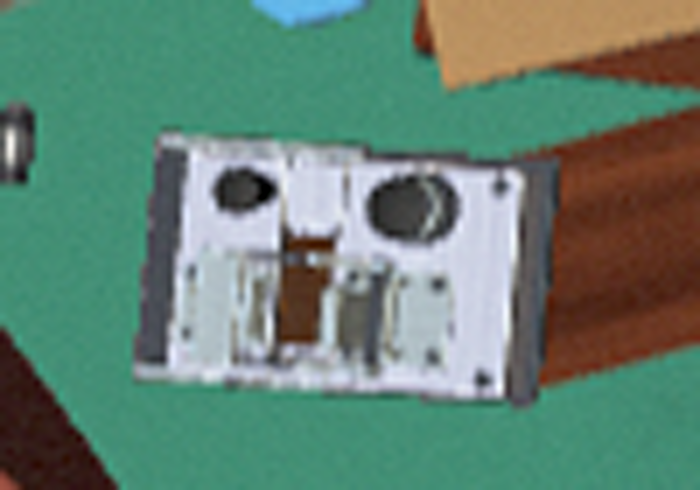

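Request:
drive_tool(delta_pos=[[-2.9, -4.3, 0], [-5.8, -8.5, 0], [-5.8, -8.5, -5], [-5.8, -8.5, -8.1], [-5.8, -8.5, -8.1]], rot=[[0, 0, 0], [0, 0, 0], [0, 0, 0], [0, 0, 0], [0, 0, 0]])

```text
time_s: 6.42
eef_pos: [337.0, 399.1, 111.1]
orientation: [-1.575, 0.004, -0.044]
wrist_force: [-0.5, -0.0, 0.7]
grip_width: -0.002
```

Request:
drive_tool(delta_pos=[[0, -0.8, 0], [0, -1.6, 0], [-0.1, -2.4, 0], [-0.15, -3.2, -0.1], [-0.15, -4.0, -0.2]], rot=[[0, 0, 0], [0, 0, 0], [0, 0, 0], [0, 0, 0], [0, 0, 0]])

```text
time_s: 7.05
eef_pos: [338.7, 362.5, 113.4]
orientation: [-1.568, -0.002, -0.044]
wrist_force: [-2.1, 0.6, 6.4]
grip_width: 0.0
```

Request:
drive_tool(delta_pos=[[0, -0.6, -0.2], [-0.05, -1.1, -0.5], [-0.05, -1.6, -0.9], [-0.1, -2.0, -1.4], [-0.1, -2.0, -1.4]], rot=[[0, 0, 0], [0, 0, 0], [0, 0, 0], [0, 0, 0], [0, 0, 0]])

```text
time_s: 7.68
eef_pos: [336.4, 341.1, 96.7]
orientation: [-1.572, 0.001, -0.044]
wrist_force: [-0.7, 0.3, -0.1]
grip_width: 0.0
```

Request:
drive_tool(delta_pos=[[0, -0.4, -0.5], [0, -0.7, -1.0], [-0.05, -0.9, -1.5], [-0.05, -1.0, -2.0], [-0.05, -1.0, -2.0]], rot=[[0, 0, 0], [0, 0, 0], [0, 0, 0], [0, 0, 0], [0, 0, 0]])

```text
time_s: 8.3
eef_pos: [336.1, 331.6, 77.8]
orientation: [-1.571, 0.001, -0.044]
wrist_force: [-2.7, -1.5, 8.2]
grip_width: -0.003
```

Request:
drive_tool(delta_pos=[[0, 0, -0.3], [0, -0.2, -0.5], [0, -0.2, -0.5], [0, -0.2, -0.5]], rot=[[0, 0, 0], [0, 0, 0], [0, 0, 0], [0, 0, 0]])

```text
time_s: 8.8
eef_pos: [336.5, 331.4, 76.7]
orientation: [-1.568, 0.0, -0.044]
wrist_force: [-14.9, -4.0, 39.9]
grip_width: 0.002
```

Request:
drive_tool(delta_pos=[[0, 0, 5], [0, 0, 10], [2, 5, 12], [4, 10, 12], [6, 15.5, 12]], rot=[[0, 0, 0], [0, 0, 0], [0, 0, 0], [0, 0, 0], [0, 0, 0]])

```text
time_s: 9.43
eef_pos: [397.1, 486.2, 192.6]
orientation: [-1.57, -0.001, -0.044]
wrist_force: [0.5, -0.2, 0.4]
grip_width: 0.0
```

```bash
cat > look.py <<'E'
from h import *
import sys
t=sys.argv[1]
q,e=snap('top','t'+t); print(arm.observe()['eef_pos'])
cv2.imwrite(f'pics/c{t}.png',cv2.resize(q[270:340,125:225],(700,490),interpolation=cv2.INTER_CUBIC))
X=cloud('top',e); O=np.array([353.5,380.5,10]); ex=np.array([.044,.999,0]);ey=np.array([-.999,.044,0])
W=X[275:340,130:215].reshape(-1,3); M=np.c_[(W-O)@ex,(W-O)@ey,W[:,2]-10]
for x in range(-66,62,6):
    s=M[(abs(M[:,0]-x)<3)&(abs(M[:,1]-15)<9)&(M[:,2]<150)];print(x,len(s),np.round(np.percentile(s[:,2],[10,50,90])) if len(s) else '')
E
python3 look.py 4
```

```text
[398.29132954 491.42459573 189.5909102 ]
-66 50 [ 8. 39. 71.]
-60 17 [63. 69. 75.]
-54 14 [66. 68. 70.]
-48 16 [63. 68. 70.]
-42 17 [62. 66. 69.]
-36 16 [62. 65. 70.]
-30 18 [62. 66. 71.]
-24 17 [60. 68. 70.]
-18 15 [65. 67. 70.]
-12 9 [54. 55. 60.]
-6 13 [49. 52. 56.]
0 15 [44. 50. 52.]
6 17 [43. 48. 54.]
12 17 [46. 49. 54.]
18 21 [46. 50. 74.]
24 27 [44. 69. 73.]
30 18 [66. 72. 74.]
36 9 [67. 71. 74.]
42 11 [54. 57. 62.]
48 16 [50. 55. 58.]
54 15 [51. 55. 59.]
60 4 [45. 49. 52.]
```

View pics/c4.png

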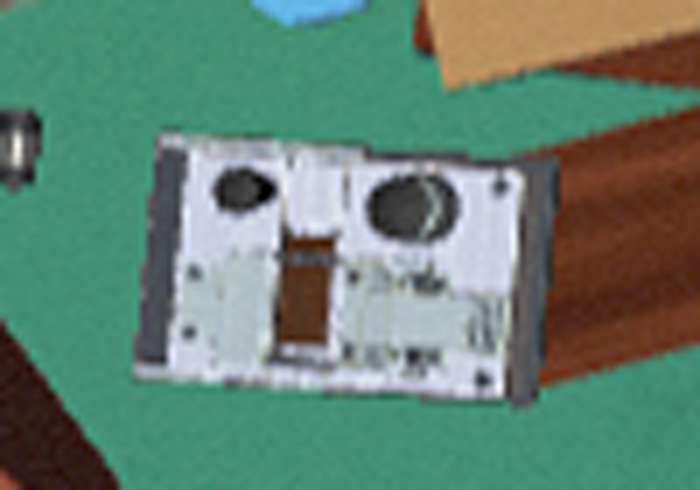

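Request:
drive_tool(delta_pos=[[-0.6, -4.5, 0], [-1.2, -9, 0], [-1.8, -13.5, 0], [-1.8, -13.5, -5], [-1.8, -13.5, -8.2]], rot=[[0, 0, 0], [0, 0, 0], [0, 0, 0], [0, 0, 0], [0, 0, 0]])

```text
time_s: 10.1
eef_pos: [377.6, 348.6, 108.5]
orientation: [-1.571, 0.001, -0.045]
wrist_force: [-1.0, 0.5, -0.7]
grip_width: -0.001
```

Request:
drive_tool(delta_pos=[[0, 0, -0.5], [0, 0, -1.0], [0, 0, -1.5], [0, 0, -2.0], [0, 0, -2.0]], rot=[[0, 0, 0], [0, 0, 0], [0, 0, 0], [0, 0, 0], [0, 0, 0]])

```text
time_s: 10.72
eef_pos: [379.2, 350.4, 91.8]
orientation: [-1.569, -0.002, -0.044]
wrist_force: [-2.1, -1.8, 8.4]
grip_width: -0.003
```

Request:
drive_tool(delta_pos=[[0, 0, -0.3], [0, 0, -0.5], [0, 0, -0.5], [0, 0, -0.5]], rot=[[0, 0, 0], [0, 0, 0], [0, 0, 0], [0, 0, 0]])

```text
time_s: 11.22
eef_pos: [379.5, 350.7, 89.2]
orientation: [-1.569, -0.002, -0.043]
wrist_force: [-7.6, -6.3, 23.1]
grip_width: 0.002
```

Request:
drive_tool(delta_pos=[[0, 0, -0.2], [0, 0, -0.4], [0, 0, -0.4]], rot=[[0, 0, 0], [0, 0, 0], [0, 0, 0]])

```text
time_s: 11.6
eef_pos: [379.8, 350.9, 88.5]
orientation: [-1.57, -0.003, -0.043]
wrist_force: [-17.7, -13.2, 49.6]
grip_width: 0.001
```

Request:
drive_tool(delta_pos=[[0, 0, 4], [0, 0, 8], [2, 4, 11], [2, 9, 11], [2, 14, 11]], rot=[[0, 0, 0], [0, 0, 0], [0, 0, 0], [0, 0, 0], [0, 0, 0]])

```text
time_s: 12.22
eef_pos: [399.2, 491.7, 192.9]
orientation: [-1.568, -0.002, -0.045]
wrist_force: [0.5, -0.7, 0.7]
grip_width: 0.001
```

Request:
drive_tool(delta_pos=[[0, 0, 0], [0, 0, 0], [0, 0, 0], [0, 0, 0]], rot=[[0, 0, 0], [0, 0, 0], [0, 0, 0], [0, 0, 0]])

```text
time_s: 12.72
eef_pos: [398.6, 489.0, 191.7]
orientation: [-1.571, -0.0, -0.045]
wrist_force: [-0.0, -0.0, 0.2]
grip_width: -0.002
```

```bash
python3 look.py 5
python3 - <<'E'
from h import *
for t in('t0','t4','t5'):
    q=cv2.imread(f'pics/{t}.png') if t!='t0' else cv2.imread('pics/top0.png')
    e=np.load('pics/top0.npy' if t=='t0' else f'pics/{t}.npy'); X=cloud('top',e)
    print(t,np.median(X[296:303,179:184,2]).round(1))
E
```

```text
[398.62045507 489.06697596 191.74144098]
-66 48 [10. 40. 73.]
-60 14 [62. 68. 73.]
-54 19 [62. 67. 72.]
-48 14 [63. 67. 71.]
-42 18 [63. 68. 73.]
-36 12 [63. 66. 67.]
-30 18 [60. 64. 70.]
-24 17 [62. 65. 70.]
-18 15 [62. 67. 70.]
-12 11 [52. 55. 61.]
-6 13 [52. 55. 58.]
0 13 [44. 51. 52.]
6 19 [45. 49. 55.]
12 16 [46. 51. 55.]
18 20 [46. 51. 71.]
24 26 [44. 70. 76.]
30 16 [68. 71. 78.]
36 10 [66. 70. 73.]
42 11 [55. 58. 61.]
48 18 [50. 55. 60.]
54 10 [53. 55. 58.]
60 7 [45. 47. 50.]
t0 104.0
t4 102.2
t5 100.4
```

View pics/t5.png

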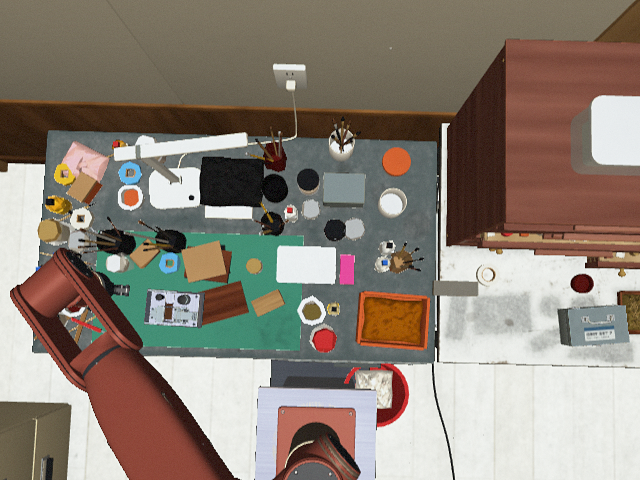

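The picture shows the mould at (172,307) latched, with the lever flat and the other things where they were at the start. The gripper is clear at (120,290). The plunger cap reads about 100–104 mm in all three views, within depth noise, so it is back up.

```bash
python3 -c "
from workcell import arm; print(arm.finish_job())"
```

```text
the job is handed in; nothing more can be done
None
```

I carried out all the steps and handed the job in at about 12.8 s of the 51 s allowed; no verdict was reported.

- **Sliding half:** I pushed it by the post until it met firm resistance (16 to 28 N). The top camera showed the post had moved about 13.5 mm.
- **Claw:** I tipped it over, and it dropped behind the keeper. The plate height of about 70–73 mm (mould frame) agreed with the hooked position. I did not press the claw down or measure the lip itself.
- **Lever:** I swung it down and pressed it onto its stop with about 40 N. In the depth readings it then lay flat at about 66–68 mm. The claw had drawn back about 10 mm.
- **Plunger:** I pressed it from about 102 mm to 88.5 mm in world height, and the force reached about 50 N. That drop covers the full 12 mm stroke.

**Last checks:** After I drew the arm back, the lever and claw were unchanged and the wrist force was near zero. No bystander visibly moved in the top view, which I compared by eye. The cap read 104, 102 and 100 mm in three successive views. I took that as depth noise, which is about ±5 mm, so it cannot confirm the 1 mm limit on the plunger's return. The scene camera's view of the mould was blocked by the arm, so everything was checked from the top camera and the forces. None of my checks failed.

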